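# Clip the tube carrier onto the sample rotator's axle

## Task

Get the sample rotator ready to run: push the blue tube carrier all the way home along its axle, then take the orange-handled spring clip from its stand and press it squarely across the axle, down into the groove in front of the carrier's hub, until it snaps fully home, and let go of it. Feel your way and do not force anything, and leave the bottle, the spray can and the tube rack where they are.

Things in the scene. Friction and masses are not known exactly. Their poses are not given: they have to be found in the camera images.
- mixer: Tube rotator, fixed: white housing, horizontal steel axle along its own -y, 100 mm above the table. Origin on the table below the point groove_in. Housing 120 mm wide (x), y +60 to +160 mm, top at 156 mm; foot plate 170 mm wide, y +25 to +185, 12 mm high. Its axle and carrier are damaged by more than 25 N from finger or clip, all contacts added up.
- groove_in (a point): Where the groove's middle would be, on the axle's centre line, were the axle clamped fully in; rotator's axes. It is really clamped 3 to 20 mm further out (-y), not measured: find the true groove by feel. From its true middle: groove y -4 to +4 mm, 16 mm diameter; outer land -4 to -20 mm (free end), 24 mm diameter; at +4 mm the hub's end when the carrier is home.
- tube_disc (a joint): How far (m) the blue tube carrier stands out from its home stop towards the axle's free end: 0 = home, at most 0.030. Slides with about 3 N friction, stays where left, stops hard at home. Disc 110 mm diameter, 10 mm thick, on the axle; its 36 mm hub reaches 36 mm out from the front face and covers the groove until the carrier is home.
- carrier_face_in (a point): A point on the bare top of the home carrier's front face, 38 mm above the axle, were the axle fully in. The real face is further out (-y) by the axle's 3 to 20 mm and the joint value; home, it is 40 mm (+y) from the true groove middle. Push it towards +y; the upper 100 degrees of the face, 20 to 55 mm from the axle's centre, are bare, elsewhere tubes lie on it.
- clip: Spring clip, 50 g: upright steel fork, open downward, 6 mm thick along its y, orange grip on top. Origin: bore middle, on the axle's centre when home; z up, y along the bore, x across. Crossbar 33 mm wide, 8 to 18 mm above the origin, its underside rests on the groove floor when home. 12 mm stem, then grip. Fits the groove with 1 mm spare on either side; half a turn about z is the same.
- clip_grip (a point): Middle of the clip's orange grip block, 43 mm above the clip's origin. The block is 24 mm (clip x) by 12 mm (clip y) by 26 mm tall, flat sides; best gripped across its 24 mm.
- clip_mouth (a point): Midway between the jaw tips, 6.4 mm below the clip's origin. Tips of 3 mm radius, 11 mm apart, jaws 31 mm over all, reaching 11 mm below the origin. Over the groove they first touch with the clip's origin 13.5 mm above the axle's centre, need a push of roughly 10 N, then snap down and the clip stops firmly at 0. Over a land they stop hard about 19 mm above and cannot pass.
- clip_stand: Grey stand fixed to the table, 90 by 60 mm foot, 28 mm high, in whose slot the clip stands upright, its x along the stand's x; origin in the middle of its underside. The clip lifts straight up out of the 20 mm deep slot.
- reagent_bottle: Bystander: green bottle with a pale label and a blue cap, 54 mm in diameter, 130 mm tall, standing; origin at the middle of its base.
- spray_can: Bystander: white can with a red band, 52 mm in diameter, 140 mm tall, standing; origin at the middle of its base.
- tube_rack: Bystander: white tube rack, 60 by 140 mm, 72 mm tall with four capped tubes; origin at the middle of its underside.
Things that resemble listed ones, but are neither listed nor needed, are in the scene too. Of the things that look like the clip, the smallest one is meant.

How it is judged:
On the way, in this order (a step that is already met when the one before it is completed fails the run):
1. the tube carrier is pushed fully home (within 2.5 mm of its stop) (value of joint tube_disc below 0.0025 m), for 0.2 s.
2. the clip is snapped home in the groove: its bore within 2.5 mm of the axle's centre line (z of clip in the frame of mixer between 0.0975 and 0.1025 m and x of clip in the frame of mixer between -0.0025 and 0.0025 m and y of clip in the frame of mixer between -0.0215 and -0.0015 m), for 0.2 s.
At the end, for the whole second after the job is handed in: The tube carrier is home (within 3 mm of its stop) and the clip sits in the axle's groove, its bore within 2.5 mm of the axle's centre line and within 0.2 rad of square to it, gripping the axle, at rest and released (all of step 2 and value of joint tube_disc below 0.003 m and angle between the y axis of clip and the y axis of mixer, either way round below 0.2 rad and contact force between clip and mixer above 0.2 N and linear speed of clip below 0.02 m/s); the robot touches nothing.
It fails at once if the clip is forced onto the rotator with more than 25 N (contact force between clip and mixer above 25 N).
It fails at once if the robot loads the rotator with more than 25 N (contact force between the arm and mixer above 25 N).
It fails at once if the fingers load the rotator with more than 25 N (contact force between the fingers and mixer above 25 N).
It fails at once if a bystander is moved by more than 30 mm (distance of any of reagent_bottle, spray_can, tube_rack from where it was at the start of the episode above 0.03 m).
It also fails if it takes over 58 s, if anything falls off the work surface, if the arm or the gripper's body presses on something with over 40 N, if the wrist force passes 120 N, or if a joint passes its speed limit or range.

## Robot

A 7-joint arm with a two-finger parallel gripper is mounted at the origin on the work surface. World frame = base frame: x ahead of the robot, y to its left, z up, the work surface at z = 0. Lengths are in m, angles in rad, forces in N, time in s.
With the tool pointing down it reaches from about 0.35 to 0.9 m from the base axis. Payload 8.1 kg.
Tool frame: the origin (TCP) lies midway between the tips of the shut fingers; the grasp point (between the pads) lies 19 mm behind it (ctrl.grip_point_offset is the distance from the TCP to the grasp point, in m); z points along the fingers, y is the line along which they close (so a half turn about z gives the same grasp; the last joint's range is limited). The gripper opens to 92 mm and grips with 3 to 60 N. Pads are 19 mm wide; open, the fingers measure 130 mm over their backs; the gripper's body (75 mm by 190 mm) begins 47 mm behind the grasp point.
Start: joints at [1.228, 0.434, 0.025, 1.573, -0.012, 1.134, -0.075], TCP at [0.148, -0.607, 0.227] pointing down, gripper open.
Joint ranges: [-2.62, 2.62], [-0.44, 2.09], [-1.27, 1.32], [0.08, 2.57], [-1.32, 4.46], [0.12, 2], [-2.74, 2.74]. Speed limits (rad/s): [2.22, 2.22, 3.01, 3.01, 3.14, 3.14, 3.14].

## Interface

Orientations are given as a unit quaternion [x, y, z, w].
In Python, from bench import get_obs, eyes, ctrl gives the robot as it stands.
- The arm moves only by the shell command python3 -m jog 'ROWS' [OPENING]. ROWS is a JSON object of lists of equal length, an entry for each row: "delta_pos": the shift along the tool's x, y, z in m, a list of three; "roll": the turn about the tool's z in rad. In form: {"delta_pos": [[x, y, z], ...], "roll": [roll, ...]}. A call has 1 to 12 rows; each row shifts and turns the commanded pose from where the row before left it, along the tool's axes as they then stand; what a row does not reach is not made up. A row lasts 1/12 s, in which the tool goes at most 41.7 mm and 7.16 degrees, less where a joint would pass 70% of its speed; a pose out of reach is approached as far as the arm can. A call with a gripper value outside its range is refused whole. OPENING is the closure, from -1 (fully open) to 1 (shut), set as the call begins (- or left out, the last holds). The fingers move at their own pace and stop on an object; the grip force is fixed at half the most. Time passes only in rows, so rows that do not move let the fingers close. It gives the time, the measured TCP pose, the force, the opening and the grip force at its end, in the units of the state.
- get_obs(): the state, without advancing time (a new reading comes with each control period).
- eyes.snapshot(name): name is "scene" or "top" or "wrist"; returns a dict with "color" (400x640x3 uint8, red, green, blue), "z_map" (400x640 float32, m along the optical axis (not along the pixel's ray), 0 where there is no reading), "fx", "fy", "cx", "cy" (pixels), "k1" (the pictures are not rectified: a ray, as slopes to the right and down, at radius r is drawn at 1 + k1 r^2 times it, then the intrinsics apply), "R" (3x3) and "t" (3): a world point X has camera coordinates R X + t. Camera axes: x right, y down, z forward; pixel columns grow to the right and rows downward; lengths in m; the calibration is good to about 2 mm. A picture is of the moment at which its call begins.
- ctrl.sign_off(): hands the job in; it is judged then, once.
The state is a dict: "t": time; "joint_pos": joint angles; "qd": joint speeds; "joint_torque": joint torques, N m; "tcp_pos": TCP position; "tcp_rot": TCP orientation; "ft_force": force on the tool from outside, world axes, zero at the start; "moment": the same for the moment, N m; "width": finger opening in m; "finger_force": force on a finger pad.
Only numpy, scipy, OpenCV 4.12 (cv2) and the standard library are available. Lean on these libraries where they do the work, as an engineer would, in place of code of your own. Each camera call takes 0.05 s, during which the arm holds its last target. There are 200 camera calls.

## Working session

There is one attempt and no reset: what is moved stays moved. The work goes in short steps, Python scripts to look and compute and a shell command to move; the robot and the scene stay as the last step left them, time stands still between calls to the robot, and variables do not carry over. Pictures are saved under pics/ and viewed, at most 10 in all, crops included, and the job is handed in when it is done.

```bash
ls; mkdir -p pics; cat > h.py <<'E'
import numpy as np, cv2, pickle
from bench import get_obs, eyes, ctrl
def snap(n,tag):
    s=eyes.snapshot(n); pickle.dump(s,open(f'pics/{tag}.pkl','wb'))
    cv2.imwrite(f'pics/{tag}.png',s['color'][:,:,::-1]); return s
def load(tag): return pickle.load(open(f'pics/{tag}.pkl','rb'))
def pt(s,u,v,z=None):
    x,y=(u-s['cx'])/s['fx'],(v-s['cy'])/s['fy']; a,b=x,y
    for _ in range(10):
        k=1+s['k1']*(a*a+b*b); a,b=x/k,y/k
    d=s['z_map'][int(v),int(u)] if z is None else z
    return s['R'].T@(np.array([a*d,b*d,d])-s['t'])
def cloud(s):
    v,u=np.mgrid[:400,:640]; x,y=(u-s['cx'])/s['fx'],(v-s['cy'])/s['fy']; a,b=x.copy(),y.copy()
    for _ in range(10):
        k=1+s['k1']*(a*a+b*b); a,b=x/k,y/k
    d=s['z_map']; P=np.stack([a*d,b*d,d],-1)-s['t']
    return P@s['R']
E
python3 - <<'E'
from h import *
a=snap('scene','s0');b=snap('top','t0')
print(get_obs())
for s in(a,b): print(s['fx'],s['k1'],s['R'],s['t'],-s['R'].T@s['t'])
E
```

```text
pics
{'t': 0.1, 'joint_pos': array([ 1.22838624,  0.43520091,  0.02496631,  1.57400504, -0.0115969 ,
        1.13402467, -0.07511449]), 'qd': array([ 0.00011874, -0.00225907,  0.00109767, -0.00211687, -0.00081062,
        0.00047519,  0.00112949]), 'joint_torque': array([ 4.32082175e-03, -6.69129181e+01,  9.88783725e-01, -3.15145862e+01,
       -6.04972104e-02,  3.73361784e-02,  1.34580586e-05]), 'tcp_pos': array([ 0.1482875 , -0.60666878,  0.22599422]), 'tcp_rot': array([ 9.92824265e-01,  1.19580188e-01, -1.56336412e-04, -7.29973278e-04]), 'ft_force': array([-1.13562595,  0.52696189,  0.2492849 ]), 'moment': array([-0.0134383 ,  0.03167009,  0.01824877]), 'finger_force': 0.0, 'width': 0.0914759585795549}
448.60695056522786 0.011236184938098071 [[ 0.63696293  0.7708916   0.00208972]
 [ 0.62670293 -0.51624212 -0.58372726]
 [-0.44891164  0.37312226 -0.81194711]] [-0.26459091 -0.35594399  1.25044944] [ 0.95294705 -0.44635288  0.80807752]
372.3906120368131 -0.006242660312487723 [[ 0.01439388 -0.99926192 -0.03561497]
 [-0.98838292 -0.00882941 -0.15172752]
 [ 0.15130108  0.03738518 -0.98778051]] [-0.11999835  0.56074662  0.87197319] [ 0.42402914 -0.14755759  0.94212508]
```

View pics/s0.png

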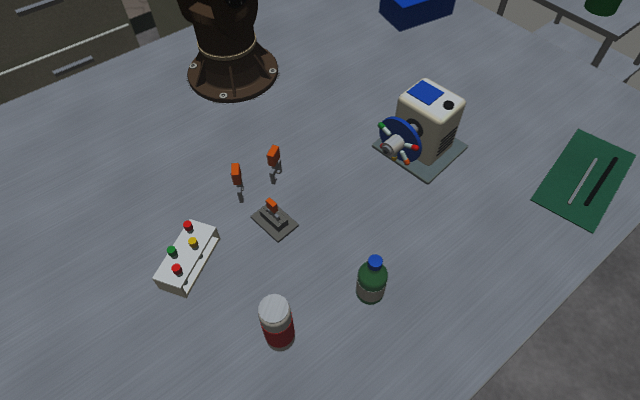

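View pics/t0.png

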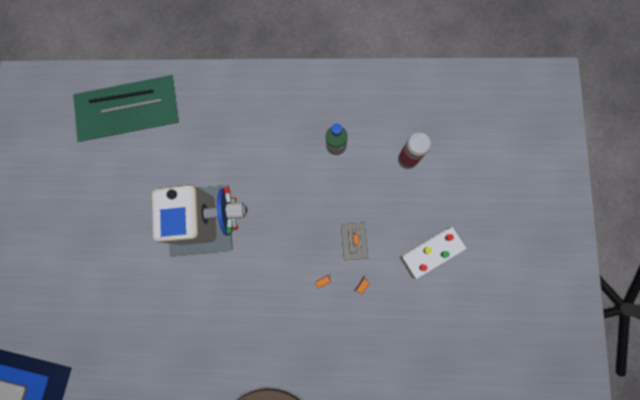

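The scene view has the rotator at about (420,130) and the grey stand holding the small clip at (275,215). Two larger clip-like decoys are at (237,180) and (273,158). The top view has the axle pointing right (world -y), the stand at (355,241), the bottle at (337,138), the can at (414,150) and the rack at (433,253).

```bash
python3 - <<'E'
from h import *
for tag in('t0','s0'):
    s=load(tag);P=cloud(s);c=s['color'].astype(int);ok=s['z_map']>0
    def show(n,m,rect=False):
        m=m&ok;Q=P[m]
        if len(Q)<5: print(tag,n,len(Q));return
        print(tag,n,len(Q),'min',np.percentile(Q,2,axis=0).round(4),'max',np.percentile(Q,98,axis=0).round(4),'med',np.median(Q,0).round(4))
        if rect:
            r=cv2.minAreaRect(Q[:,:2].astype(np.float32));print('   rect',np.round(r[0],4),np.round(r[1],4),r[2])
    X,Y,Z=P[...,0],P[...,1],P[...,2]
    show('table',(abs(Z)<.01)&(abs(X-.5)<.1)&(abs(Y+.1)<.1))
    hous=(abs(Z-.156)<.005)&(Y>.03)&(Y<.4)&(X>.25)&(X<.75)
    show('hous',hous,True)
    show('foot',(abs(Z-.012)<.0045)&(Y>0)&(Y<.4)&(X>.25)&(X<.75),True)
    org=(c[...,0]>150)&(c[...,1]<130)&(c[...,2]<80)&(c[...,1]>50)
    n,l,st,ce=cv2.connectedComponentsWithStats(org.astype(np.uint8))
    for i in range(1,n):
        if st[i,4]>12: print(ce[i]);show('or',l==i,True)
    x=.36 
    near=lambda u,v,r:np.hypot(np.arange(640)[None]-u,np.arange(400)[:,None]-v)<r
    uv=(355,241,25) if tag=='t0' else (274,217,30)
    show('stand28',near(*uv)&(abs(Z-.028)<.004),True)
    show('stand',near(*uv)&(Z>.006)&(Z<.034),True)
E
python3 -c "
import cv2
a=cv2.imread('pics/s0.png');t=cv2.imread('pics/t0.png')
o=[cv2.resize(a[75:195,360:480],(400,400),interpolation=2),cv2.resize(a[140:250,210:320],(400,400),interpolation=2)]
import numpy as np;cv2.imwrite('pics/c0.png',np.hstack(o))"
```

```text
t0 table 6007 min [ 0.4037 -0.1945 -0.0042] max [ 0.5955 -0.0041  0.0072] med [ 0.4992 -0.0981 -0.0008]
t0 hous 2159 min [0.4689 0.1014 0.1515] max [0.5782 0.2448 0.1598] med [0.5228 0.1952 0.1557]
   rect [0.5268 0.1712] [0.1148 0.1525] 6.0634284019470215
t0 foot 991 min [0.437  0.1114 0.008 ] max [0.612  0.2619 0.0149] med [0.4599 0.1648 0.0113]
   rect [0.5241 0.1947] [0.1698 0.161 ] 6.4437031745910645
[355.38461538 239.17948718]
t0 or 39 min [ 0.465  -0.2031  0.0717] max [ 0.4857 -0.1939  0.0768] med [ 0.4763 -0.1985  0.0742]
   rect [ 0.4753 -0.1986] [0.0208 0.0092] 1.2813076972961426
[449.7 236.8]
t0 or 20 min [ 0.4792 -0.4225  0.0687] max [ 0.4886 -0.4114  0.0728] med [ 0.484  -0.4168  0.0706]
   rect [ 0.4848 -0.4161] [0.0096 0.0113] 39.07426452636719
[423.15 267.2 ]
t0 or 20 min [ 0.41   -0.3585  0.0691] max [ 0.4191 -0.3489  0.0731] med [ 0.4146 -0.3537  0.0709]
   rect [ 0.4146 -0.3536] [0.0091 0.0097] 1.0298612117767334
[322.65060241 281.26506024]
t0 or 83 min [ 0.3695 -0.1393  0.0895] max [ 0.3904 -0.1116  0.0943] med [ 0.3803 -0.1258  0.0914]
   rect [ 0.3799 -0.1251] [
[... 1151 characters left out ...]
234.36470588 168.50588235]
s0 or 85 min [ 0.3606 -0.2269  0.088 ] max [ 0.3875 -0.2041  0.0943] med [ 0.3722 -0.2157  0.0914]
   rect [ 0.3735 -0.2162] [0.0153 0.032 ] 57.20249938964844
[270.70212766 201.72340426]
s0 or 47 min [ 0.4679 -0.2055  0.0726] max [ 0.4882 -0.1962  0.0767] med [ 0.4789 -0.2008  0.0744]
   rect [ 0.4778 -0.2009] [0.0213 0.0102] 2.708883762359619
s0 stand28 235 min [ 0.4503 -0.2161  0.0242] max [ 0.5076 -0.1866  0.0308] med [ 0.4871 -0.2062  0.0274]
   rect [ 0.4779 -0.2013] [0.0604 0.0281] 5.714144229888916
s0 stand 777 min [ 0.4388 -0.2308  0.0062] max [ 0.5216 -0.1716  0.0302] med [ 0.4915 -0.2095  0.0093]
   rect [ 0.4791 -0.201 ] [0.0902 0.0606] 5.212907314300537
```

View pics/c0.png

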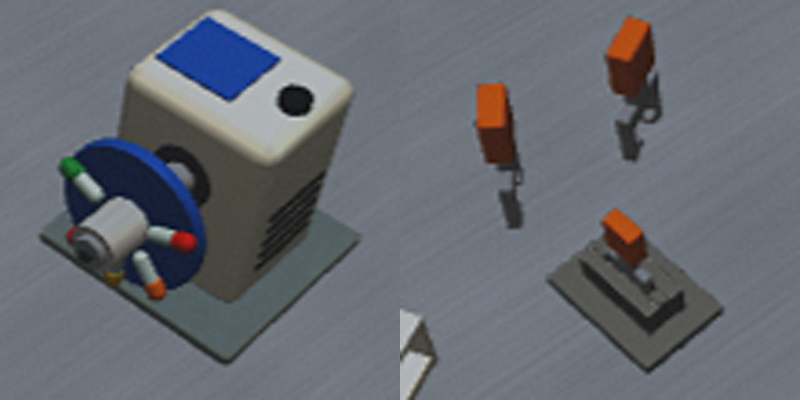

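The left crop shows the carrier partway out: the hub covers the groove, the axle end pokes out, and the upper face is bare. The right crop shows the small clip seated in the stand's slot, with the two bigger decoys behind it. Next I'll refine the rotator pose.

```bash
cat > mix.py <<'E'
from h import *
from scipy.optimize import least_squares
def fit(P,yaw0,o0):
    X,Y,Z=P[...,0],P[...,1],P[...,2]
    out={}
    def loc(Q,o,yaw):
        c,s=np.cos(yaw),np.sin(yaw);d=Q-np.r_[o,0]
        return np.stack([c*d[:,0]+s*d[:,1],-s*d[:,0]+c*d[:,1],d[:,2]],-1)
    return loc
E
python3 - <<'E'
from h import *
from mix import fit
for tag in('t0','s0'):
    s=load(tag);P=cloud(s)[s['z_map']>0]
    loc=fit(P,0,0)
    o=np.array([.537,.089]);yaw=np.radians(6.4)
    L=loc(P,o,yaw)
    box=(abs(L[:,0])<.13)&(L[:,1]>-.08)&(L[:,1]<.2)
    L=L[box]
    def edge(sel,ax,bins,other):
        # extreme values binned along other axis
        Q=L[sel];r=[]
        for b in bins:
            m=abs(Q[:,other]-b)<.004
            if m.sum()>3:r.append((b,np.percentile(Q[m,ax],3),np.percentile(Q[m,ax],97)))
        return np.array(r)
    f=(abs(L[:,2]-.012)<.004)
    e=edge(f,1,np.arange(-.08,.081,.008),0)
    if len(e)>3: print(tag,'foot front edge y',np.polyfit(e[:,0],e[:,1],1), np.median(e[:,1]))
    e=edge(f,0,np.arange(.03,.18,.008),1); print(' foot xlo',e[:,1].round(4),'xhi',e[:,2].round(4))
    t=(abs(L[:,2]-.156)<.004)&(L[:,1]>.055)
    e=edge(t,0,np.arange(.07,.15,.008),1); print(' top xlo',e[:,1].round(4),'xhi',e[:,2].round(4),np.polyfit(e[:,0],(e[:,1]+e[:,2])/2,1))
    e=edge(t,1,np.arange(-.05,.051,.008),0); print(' top ylo',e[:,1].round(4),'yhi',e[:,2].round(4))
    h=(L[:,2]>.105)&(L[:,2]<.122)&(L[:,1]<.04)&(abs(L[:,0])<.03)
    Q=L[h]
    for y in np.arange(-.065,.03,.006):
        m=abs(Q[:,1]-y)<.003
        if m.sum()>4: print('  y',round(y,3),m.sum(),'x',Q[m,0].min().round(4),Q[m,0].max().round(4),'zmax',np.percentile(Q[m,2],95).round(4),'x at top',np.median(Q[m][Q[m,2]>np.percentile(Q[m,2],70),0]).round(4))
    d=(L[:,2]>.125)&(L[:,1]<.05)&(abs(L[:,0])<.06)
    Q=L[d]; print(' disc y pct',np.percentile(Q[:,1],[2,10,50,90,98]).round(4),'x',np.percentile(Q[:,0],[1,99]).round(4),len(Q))
    d=(L[:,2]>.06)&(L[:,2]<.14)&(L[:,1]<.03)&(abs(L[:,0])<.06)
    print(' front end y min', np.sort(L[d][:,1])[:60:6].round(4))
E
```

```text
t0 foot front edge y [0.12581402 0.04750091] 0.053478732898708255
 foot xlo [-0.084  -0.0843 -0.0839 -0.0809 -0.0821 -0.0839 -0.0833 -0.0846 -0.0833
 -0.0855 -0.0849 -0.0841 -0.0837 -0.0853 -0.0845 -0.0835 -0.0852 -0.0845
 -0.0838] xhi [ 0.082   0.0811  0.0785  0.0815  0.08    0.0809  0.0811  0.0826  0.0826
  0.0778 -0.0622 -0.0615 -0.0606 -0.0621 -0.0617 -0.061  -0.06   -0.0596
 -0.0565]
 top xlo [-0.0512 -0.0536 -0.0539 -0.0527 -0.0525 -0.053  -0.0531 -0.0545 -0.0535
 -0.053 ] xhi [0.0499 0.0509 0.0508 0.0497 0.0503 0.0476 0.0472 0.0508 0.0516 0.0504] [-0.00749464 -0.00080378]
 top ylo [0.0682 0.0688 0.0691 0.0709 0.0691 0.0678 0.0695 0.0693 0.0672 0.0687
 0.0683 0.0682 0.068 ] yhi [0.1523 0.1544 0.152  0.1538 0.154  0.1525 0.1533 0.155  0.1522 0.1555
 0.1537 0.1552 0.155 ]
  y -0.035 14 x -0.0125 0.0054 zmax 0.1126 x at top 0.0016
  y -0.029 37 x -0.0187 0.0131 zmax 0.118 x at top -0.0018
  y -0.023 39 x -0.0167 0.0141 zmax 0.118 x at top -0.0017
  y -0.017 38 x -0.0179 0.0148 zmax 0.1184 x at top -0.001
  y -0.011 39 x -0.0174 0.0155 zmax 0.1182 x at top -0.0004
  y -0.005 45 x -
[... 1039 characters left out ...]
0.1492 0.1514 0.1491 0.1495 0.15
 0.1523 0.1484 0.1497]
  y -0.035 25 x -0.0091 0.01 zmax 0.1123 x at top -0.0008
  y -0.029 52 x -0.0159 0.0169 zmax 0.1181 x at top 0.0012
  y -0.023 38 x -0.0113 0.0163 zmax 0.1179 x at top 0.0018
  y -0.017 32 x -0.0133 0.0173 zmax 0.1179 x at top -0.0002
  y -0.011 35 x -0.0143 0.0176 zmax 0.1184 x at top -0.0003
  y -0.005 59 x -0.0284 0.0298 zmax 0.1184 x at top 0.0055
  y 0.001 51 x -0.0297 0.0294 zmax 0.1178 x at top -0.0017
  y 0.007 89 x -0.0297 0.0293 zmax 0.1211 x at top 0.0008
 disc y pct [0.0039 0.0046 0.0066 0.0119 0.0147] x [-0.0424  0.047 ] 431
 front end y min [-0.0403 -0.0379 -0.037  -0.0359 -0.0358 -0.0354 -0.035  -0.0346 -0.0343
 -0.0338]
```

```bash
python3 -m jog '{"delta_pos":[[0,0,0],[0,0,0],[0,0,0],[0,0,0],[0,0,0],[0,0,0],[0,0,0],[0,0,0],[0,0,0],[0,0,0],[0,0,0],[0,0,0]],"roll":[-0.12,-0.12,-0.12,-0.12,-0.12,-0.12,-0.12,-0.12,-0.12,-0.12,-0.12,-0.1227]}' 1
cat >> h.py <<'E'
O=np.array([.5375,.0888]);YAW=np.radians(6.4)
EX=np.array([np.cos(YAW),np.sin(YAW)]);EY=np.array([-np.sin(YAW),np.cos(YAW)])
def w2m(p): d=np.asarray(p)[:2]-O; return np.array([d@EX,d@EY,p[2]])
def m2w(p): return np.r_[O+p[0]*EX+p[1]*EY,p[2]]
def todelta(target):
    from scipy.spatial.transform import Rotation as Ro
    o=get_obs();r=Ro.from_quat(o['tcp_rot']);
    return r.inv().apply(np.asarray(target)-o['tcp_pos'])
def st():
    from scipy.spatial.transform import Rotation as Ro
    o=get_obs();M=Ro.from_quat(o['tcp_rot']).as_matrix()
    print('t',o['t'],'mix',w2m(o['tcp_pos']).round(4),'tcp',o['tcp_pos'].round(4),'F',o['ft_force'].round(2),'Fm',np.round([o['ft_force'][:2]@EX,o['ft_force'][:2]@EY],2),'w',round(o['width'],4),'ff',round(o['finger_force'],1),'yaw tooly',np.degrees(np.arctan2(M[1,1],M[0,1])).round(2),'tilt',np.degrees(np.arccos(-M[2,2])).round(2))
E
python3 -c "
from h import *
st();print(todelta(m2w([0,-.06,.2])))"
```

```text
t: 1.1
tcp_pos: [0.1483, -0.6069, 0.2263]
tcp_rot: [0.664, 0.747, 0.0, -0.0]
ft_force: [-0.4, -0.4, -0.3]
width: 0.0163
finger_force: 0.0
t 1.1 mix [-0.4644 -0.6479  0.2263] tcp [ 0.1483 -0.6069  0.2263] F [-0.36 -0.43 -0.31] Fm [-0.41 -0.39] w 0.0163 ff 0.0 yaw tooly 6.73 tilt 0.05
[0.58523949 0.4677237  0.02671289]
```

```bash
python3 -m jog '{"delta_pos":[[0.0293,0.0234,0],[0.0293,0.0234,0],[0.0293,0.0234,0],[0.0293,0.0234,0],[0.0293,0.0234,0],[0.0293,0.0234,0],[0.0293,0.0234,0],[0.0293,0.0234,0],[0.0293,0.0234,0],[0.0293,0.0234,0]],"roll":[0,0,0,0,0,0,0,0,0,0]}' ; python3 -m jog '{"delta_pos":[[0.0293,0.0234,0],[0.0293,0.0234,0],[0.0293,0.0234,0],[0.0293,0.0234,0],[0.0293,0.0234,0],[0.0293,0.0234,0],[0.0293,0.0234,0],[0.0293,0.0234,0],[0.0293,0.0234,0],[0.0293,0.0234,0],[0,0,0]],"roll":[0,0,0,0,0,0,0,0,0,0,0.0058]}'
python3 -c "
from h import *
st();print(todelta(m2w([0,-.025,.135])));snap('wrist','w1')
P=cloud(load('w1'));print(P[::80,::80].round(3).tolist())"
```

```text
t: 1.93
tcp_pos: [0.3487, -0.2882, 0.2267]
tcp_rot: [0.667, 0.745, -0.0, -0.0]
ft_force: [0.7, 0.4, -0.4]
width: 0.0003
finger_force: 0.0
t: 2.85
tcp_pos: [0.5505, 0.0355, 0.2268]
tcp_rot: [0.666, 0.746, 0.002, -0.001]
ft_force: [-0.5, 0.1, 0.6]
width: 0.0008
finger_force: 0.0
t 2.85 mix [ 0.0069 -0.0544  0.2268] tcp [0.5505 0.0355 0.2268] F [-0.46  0.07  0.58] Fm [-0.44  0.12] w 0.0008 ff 0.0 yaw tooly 6.53 tilt 0.31
[ 0.02897252 -0.00709378  0.09193976]
[[[0.215, 0.168, -0.001], [0.294, 0.176, -0.001], [0.372, 0.185, -0.002], [0.487, 0.161, 0.156], [0.533, 0.167, 0.156], [0.579, 0.172, 0.154], [0.683, 0.22, 0.0], [0.761, 0.229, 0.001]], [[0.205, 0.092, -0.001], [0.29, 0.101, 0.001], [0.371, 0.11, -0.002], [0.456, 0.119, 0.011], [0.537, 0.124, 0.112], [0.618, 0.138, 0.0], [0.701, 0.148, -0.0], [0.785, 0.158, -0.001]], [[0.192, 0.006, -0.001], [0.282, 0.016, -0.001], [0.37, 0.026, 0.0], [0.458, 0.036, 0.0], [0.544, 0.067, 0.117], [0.633, 0.056, 0.001], [0.721, 0.066, -0.001], [0.809, 0.076, 0.0]], [[0.177, -0.093, -0.002], [0.274, -0.082, -0.001], [0.368, -0.071, -0.001], [0.462, -0.06, 0.0], [0.556, -0.049, -0.0], [0.649, -0.038, 0.001], [0.744, -0.028, -0.0], [0.838, -0.017, 0.001]], [[0.468, 0.054, 0.311], [0.486, 0.054, 0.309], [0.506, 0.057, 0.31], [0.527, 0.064, 0.317], [0.545, 0.062, 0.31], [0.563, 0.069, 0.317], [0.585, 0.066, 0.31], [0.605, 0.068, 0.309]]]
```

View pics/w1.png

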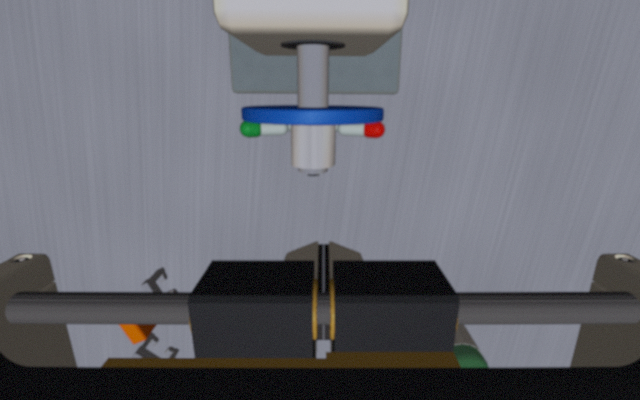

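The wrist view shows the hub and axle running up column 313, the disc edge at row 115 (columns 242–383) and the free end near row 173. The bare top of the face is reachable, so I'll measure in this view.

```bash
python3 - <<'E'
from h import *
s=load('w1');P=cloud(s)[s['z_map']>0]
L=np.array([(P[:,:2]-O)@EX,(P[:,:2]-O)@EY,P[:,2]]).T
L=L[(abs(L[:,0])<.1)&(L[:,1]>-.06)&(L[:,1]<.17)&(L[:,2]<.17)]
C=[]
for y in np.arange(-.045,.06,.005):
    m=(abs(L[:,1]-y)<.0025)&(abs(L[:,0])<.025)&(L[:,2]>.1)&(L[:,2]<.122)
    if m.sum()>10:
        q=L[m]; # circle fit x,z
        A=np.c_[2*q[:,0],2*q[:,2],np.ones(len(q))];b=(q[:,[0,2]]**2).sum(1);c=np.linalg.lstsq(A,b,rcond=None)[0]
        print(round(y,3),m.sum(),'cx',c[0].round(4),'cz',c[1].round(4),'r',np.sqrt(c[2]+c[0]**2+c[1]**2).round(4),'ext',q[:,0].min().round(4),q[:,0].max().round(4),'zmax',np.percentile(q[:,2],97).round(4))
m=(L[:,2]>.13)&(L[:,1]<.05)
print('disc y',np.percentile(L[m,1],[1,10,50,90,99]).round(4))
for x in np.arange(-.04,.041,.01):
    k=m&(abs(L[:,0]-x)<.005)
    print(x.round(3),np.percentile(L[k,1],[5,95]).round(4))
k=(abs(L[:,0])<.01)&(L[:,2]>.085)&(L[:,1]<0)
print('end',np.sort(L[k,1])[:80:8].round(4))
t=(abs(L[:,2]-.156)<.004)&(L[:,1]>.055)
for y in np.arange(.075,.11,.005):
    q=L[t&(abs(L[:,1]-y)<.0025)]
    print(y.round(3),np.percentile(q[:,0],[2,98]).round(4)) if len(q)>20 else 0
print('top ymin',[np.percentile(L[t&(abs(L[:,0]-x)<.005),1],2).round(4) for x in np.arange(-.04,.041,.02)])
E
```

```text
-0.035 98 cx -0.0015 cz 0.1045 r 0.0076 ext -0.0136 0.0101 zmax 0.1122
-0.03 162 cx -0.0013 cz 0.1058 r 0.0114 ext -0.0189 0.0158 zmax 0.1177
-0.025 278 cx -0.0018 cz 0.1002 r 0.0174 ext -0.0189 0.0157 zmax 0.1181
-0.02 277 cx -0.0018 cz 0.1004 r 0.0173 ext -0.0187 0.0156 zmax 0.1183
-0.015 290 cx -0.0017 cz 0.1003 r 0.0173 ext -0.0186 0.0156 zmax 0.1181
-0.01 293 cx -0.0017 cz 0.1003 r 0.0174 ext -0.0193 0.0155 zmax 0.1182
-0.005 316 cx -0.0002 cz 0.0989 r 0.0191 ext -0.0246 0.025 zmax 0.118
-0.0 408 cx 0.0002 cz 0.1004 r 0.0198 ext -0.025 0.0248 zmax 0.118
0.005 99 cx 0.0006 cz 0.0962 r 0.0232 ext -0.0249 0.0246 zmax 0.1179
0.015 88 cx 0.0014 cz 0.1057 r 0.016 ext -0.0242 0.0242 zmax 0.1216
0.02 216 cx -0.0016 cz 0.1005 r 0.0114 ext -0.0134 0.0098 zmax 0.1123
0.025 215 cx -0.0016 cz 0.1005 r 0.0114 ext -0.0134 0.0097 zmax 0.1125
0.03 217 cx -0.0017 cz 0.1008 r 0.0112 ext -0.0132 0.0097 zmax 0.1129
0.035 217 cx -0.0016 cz 0.1005 r 0.0113 ext -0.0132 0.0097 zmax 0.1124
0.04 240 cx -0.0015 cz 0.1005 r 0.0113 ext -0.013 0.0104 zmax 0.1123
0.045 229 cx -0.0014 cz 0.1004 r 0.0115 ext -0.0128 0.0104 zmax 0.1126
0.05 230 cx -0.0015 cz 0.1003 r 0.0115 ext -0.0128 0.0104 zmax 0.1124
0.055 239 cx -0.0014 cz 0.1004 r 0.0115 ext -0.0127 0.0103 zmax 0.1126
disc y [0.0068 0.0078 0.0121 0.0162 0.0167]
-0.04 [0.0076 0.0164]
-0.03 [0.0073 0.0167]
-0.02 [0.0074 0.0167]
-0.01 [0.0072 0.0166]
0.0 [0.0073 0.0166]
0.01 [0.0071 0.0165]
0.02 [0.007  0.0165]
0.03 [0.0073 0.0165]
0.04 [0.0072 0.0164]
end [-0.0376 -0.0371 -0.0367 -0.0345 -0.0344 -0.034  -0.0337 -0.0334 -0.0332
 -0.0329]
0.075 [-0.0549  0.0513]
0.08 [-0.056   0.0527]
top ymin [np.float64(0.0656), np.float64(0.0653), np.float64(0.0657), np.float64(0.0653), np.float64(0.0653)]
```

```bash
python3 -m jog '{"delta_pos":[[0.01,-0.0025,0.02],[0.01,-0.0025,0.025],[0.009,-0.002,0.025],[0,0,0.015],[0,0,0.009],[0,0,0]],"roll":[0,0,0,0,0,0]}' ; python3 -m jog '{"delta_pos":[[0.003,0,0],[0.003,0,0],[0.003,0,0],[0.002,0,0]],"roll":[0,0,0,0]}'
python3 -c "
from h import *
st()"
```

```text
t: 3.4
tcp_pos: [0.5368, 0.054, 0.1309]
tcp_rot: [0.669, 0.743, -0.002, -0.001]
ft_force: [-0.1, -0.4, -0.1]
width: 0.0005
finger_force: 0.0
t: 3.73
tcp_pos: [0.5376, 0.067, 0.1337]
tcp_rot: [0.669, 0.744, 0.001, 0.001]
ft_force: [0.4, 0.1, 0.3]
width: 0.0007
finger_force: 0.0
t 3.7333 mix [-0.0023 -0.0217  0.1337] tcp [0.5376 0.067  0.1337] F [0.4  0.06 0.3 ] Fm [0.41 0.02] w 0.0007 ff 0.0 yaw tooly 6.07 tilt 0.1
```

```bash
for i in 1 2; do :; done; python3 -m jog '{"delta_pos":[[0.002,0,0],[0.002,0,0],[0.002,0,0],[0.002,0,0],[0,0,0]],"roll":[0,0,0,0,0]}'; python3 -c "
from h import *
st()";  python3 -m jog '{"delta_pos":[[0.0015,0,0],[0.0015,0,0],[0.0015,0,0],[0.0015,0,0],[0,0,0]],"roll":[0,0,0,0,0]}'; python3 -c "
from h import *
st()"
```

```text
t: 4.15
tcp_pos: [0.5361, 0.0749, 0.1328]
tcp_rot: [0.669, 0.744, 0.0, -0.0]
ft_force: [1.0, 0.1, -0.2]
width: 0.0003
finger_force: 0.0
t 4.15 mix [-0.0029 -0.0136  0.1328] tcp [0.5361 0.0749 0.1328] F [ 1.01  0.06 -0.16] Fm [ 1.01 -0.05] w 0.0003 ff 0.0 yaw tooly 6.1 tilt 0.01
t: 4.57
tcp_pos: [0.5355, 0.0807, 0.1327]
tcp_rot: [0.669, 0.744, 0.0, -0.0]
ft_force: [-0.2, -0.3, 0.4]
width: 0.0003
finger_force: 0.0
t 4.5667 mix [-0.0029 -0.0078  0.1327] tcp [0.5355 0.0807 0.1327] F [-0.22 -0.34  0.35] Fm [-0.26 -0.31] w 0.0003 ff 0.0 yaw tooly 6.09 tilt 0.01
```

```bash
J='python3 -m jog'; python3 -m jog '{"delta_pos":[[0.0015,0,0],[0.0015,0,0],[0.0015,0,0],[0.0015,0,0],[0,0,0]],"roll":[0,0,0,0,0]}' | grep -v rot;   python3 -m jog '{"delta_pos":[[0.0015,0,0],[0.0015,0,0],[0.0015,0,0],[0,0,0]],"roll":[0,0,0,0]}'| grep -v rot; python3 -c "
from h import *
st()"
```

```text
t: 4.98
tcp_pos: [0.5349, 0.086, 0.1327]
ft_force: [-0.4, -1.8, 1.1]
width: 0.0003
finger_force: 1.1
t: 5.32
tcp_pos: [0.5344, 0.0911, 0.1327]
ft_force: [-0.3, -1.6, 0.1]
width: 0.0007
finger_force: 0.9
t 5.3167 mix [-0.0028  0.0026  0.1327] tcp [0.5344 0.0911 0.1327] F [-0.35 -1.63  0.13] Fm [-0.53 -1.58] w 0.0007 ff 0.9 yaw tooly 6.08 tilt 0.01
```

```bash
python3 -m jog '{"delta_pos":[[0.001,0,0],[0.001,0,0],[0.001,0,0],[0.001,0,0],[0,0,0]],"roll":[0,0,0,0,0]}' | grep force;   python3 -m jog '{"delta_pos":[[0.001,0,0],[0.001,0,0],[0.001,0,0],[0,0,0]],"roll":[0,0,0,0]}'| grep force; python3 -c "
from h import *
st()"; python3 -m jog '{"delta_pos":[[0.001,0,0],[0.001,0,0],[0,0,0]],"roll":[0,0,0]}'| grep force; python3 -c "
from h import *
st()"
```

```text
ft_force: [0.5, -1.8, -0.6]
finger_force: 1.0
ft_force: [-0.0, -2.2, -0.2]
finger_force: 1.0
t 6.0667 mix [-0.0028  0.0096  0.1327] tcp [0.5337 0.098  0.1327] F [-0.02 -2.22 -0.24] Fm [-0.26 -2.2 ] w 0.0004 ff 1.0 yaw tooly 6.08 tilt 0.01
ft_force: [-0.0, -1.5, 0.0]
finger_force: 1.1
t 6.3167 mix [-0.0028  0.0115  0.1327] tcp [0.5334 0.0999 0.1327] F [-0.03 -1.5   0.  ] Fm [-0.19 -1.48] w 0.0004 ff 1.1 yaw tooly 6.07 tilt 0.01
```

```bash
for k in 1; do python3 -m jog '{"delta_pos":[[0.001,0,0],[0,0,0]],"roll":[0,0]}'| grep -A0 ft_; done; python3 -m jog '{"delta_pos":[[0.001,0,0],[0,0,0]],"roll":[0,0]}'| grep ft_; python3 -c "
from h import *
st()"
```

```text
ft_force: [0.4, -2.2, -1.5]
ft_force: [-0.6, -2.1, -0.2]
t 6.65 mix [-0.0028  0.0134  0.1327] tcp [0.5332 0.1019 0.1327] F [-0.58 -2.08 -0.17] Fm [-0.81 -2.01] w 0.0003 ff 1.2 yaw tooly 6.07 tilt 0.01
```

```bash
python3 -m jog '{"delta_pos":[[0.001,0,0],[0,0,0]],"roll":[0,0]}'| grep ft_; python3 -m jog '{"delta_pos":[[0.001,0,0],[0,0,0]],"roll":[0,0]}'| grep ft_;  python3 -c "
from h import *
st()"
```

```text
ft_force: [-0.7, -4.3, 0.5]
ft_force: [-0.9, -8.6, 1.5]
t 6.9833 mix [-0.0028  0.0138  0.1327] tcp [0.5332 0.1022 0.1327] F [-0.85 -8.62  1.5 ] Fm [-1.81 -8.48] w 0.0004 ff 3.7 yaw tooly 6.0 tilt 0.12
```

The carrier stopped hard, with force climbing to 8.6 N over 0.4 mm. I'll back off and look.

```bash
python3 -m jog '{"delta_pos":[[-0.003,0,0],[-0.005,0,0],[-0.01,0,-0.005],[-0.01,0,-0.02],[-0.02,0.001,-0.025],[-0.02,0.002,-0.025],[0,0,-0.015],[0,0,0],[0,0,0]],"roll":[0,0,0,0,0,0,0,0,0]}' -1 | grep -v rot; python3 - <<'E'
from h import *
st();s=snap('wrist','w2');P=cloud(s)[s['z_map']>0]
L=np.array([(P[:,:2]-O)@EX,(P[:,:2]-O)@EY,P[:,2]]).T
L=L[(abs(L[:,0])<.1)&(L[:,1]>-.06)&(L[:,1]<.17)&(L[:,2]<.17)]
m=(L[:,2]>.13)&(L[:,1]<.05)
print('disc y',np.percentile(L[m,1],[1,5,10,50,90,99]).round(4))
for y in np.arange(-.043,0.02,.001):
    k=(abs(L[:,1]-y)<.0005)&(abs(L[:,0]+.0016)<.003)&(L[:,2]>.1)
    k2=(abs(L[:,1]-y)<.0015)&(abs(L[:,0])<.022)&(L[:,2]>.1)
    if k.sum()>2: print(y.round(3),k.sum(),np.median(L[k,2]).round(4),L[k2,0].min().round(4),L[k2,0].max().round(4))
cv2.imwrite('pics/w2c.png',cv2.resize(s['color'][60:210,220:420,::-1],(800,600),interpolation=cv2.INTER_CUBIC))
E
```

```text
t: 7.73
tcp_pos: [0.5438, 0.0361, 0.2237]
ft_force: [0.7, -0.1, -0.3]
width: 0.0557
finger_force: 0.0
t 7.7333 mix [ 0.0004 -0.053   0.2237] tcp [0.5438 0.0361 0.2237] F [ 0.72 -0.05 -0.3 ] Fm [ 0.71 -0.13] w 0.0557 ff 0.0 yaw tooly 6.02 tilt 0.12
disc y [0.0253 0.0256 0.0262 0.0302 0.0343 0.0351]
-0.037 10 0.1045 -0.0061 0.0028
-0.036 4 0.1055 -0.0083 0.0093
-0.034 9 0.1115 -0.0134 0.0101
-0.033 13 0.1115 -0.0134 0.0101
-0.032 10 0.1117 -0.0133 0.0101
-0.031 8 0.1113 -0.0133 0.0101
-0.03 10 0.1109 -0.0133 0.0101
-0.029 14 0.1113 -0.0133 0.0101
-0.028 8 0.1116 -0.0132 0.0101
-0.027 8 0.1116 -0.0132 0.0101
-0.026 11 0.1109 -0.0132 0.0101
-0.025 11 0.1114 -0.0131 0.0101
-0.024 10 0.1118 -0.0131 0.0101
-0.023 9 0.1117 -0.0131 0.0101
-0.022 13 0.1115 -0.0131 0.0101
-0.021 10 0.1115 -0.0131 0.0101
-0.02 8 0.1117 -0.0131 0.0101
-0.019 16 0.1106 -0.0131 0.0101
-0.018 14 0.1074 -0.013 0.0092
-0.017 10 0.1073 -0.009 0.0061
-0.016 9 0.1081 -0.009 0.0061
-0.015 9 0.1075 -0.009 0.0061
-0.014 14 0.1077 -0.009 0.0061
-0.013 8 0.1081 -0.009 0.0061
-0.012 4 0.1071 -0.014 0.0156
-0.011 4 0.1163 -0.01
[... 228 characters left out ...]
0.003 14 0.1173 -0.0188 0.0153
-0.002 10 0.1176 -0.0188 0.0153
-0.001 8 0.1175 -0.0188 0.0163
0.0 16 0.1173 -0.0188 0.0163
0.001 8 0.1172 -0.0188 0.0163
0.002 8 0.1177 -0.0188 0.0163
0.003 16 0.1172 -0.0187 0.0163
0.004 8 0.1173 -0.0187 0.0162
0.005 17 0.1174 -0.0186 0.0162
0.006 9 0.1179 -0.0186 0.0162
0.007 9 0.1172 -0.0186 0.0162
0.008 18 0.1174 -0.0185 0.0162
0.009 9 0.1177 -0.0185 0.0162
0.01 17 0.1173 -0.0193 0.0162
0.011 10 0.1172 -0.0193 0.0162
0.012 9 0.1172 -0.0193 0.0162
0.013 18 0.1175 -0.0192 0.0162
0.014 9 0.1179 -0.0192 0.0214
0.015 18 0.1176 -0.0191 0.0219
0.016 8 0.1179 -0.0217 0.0219
0.017 13 0.1172 -0.0217 0.0219
0.018 14 0.1174 -0.0217 0.0219
0.019 9 0.1179 -0.0215 0.0219
```

View pics/w2c.png

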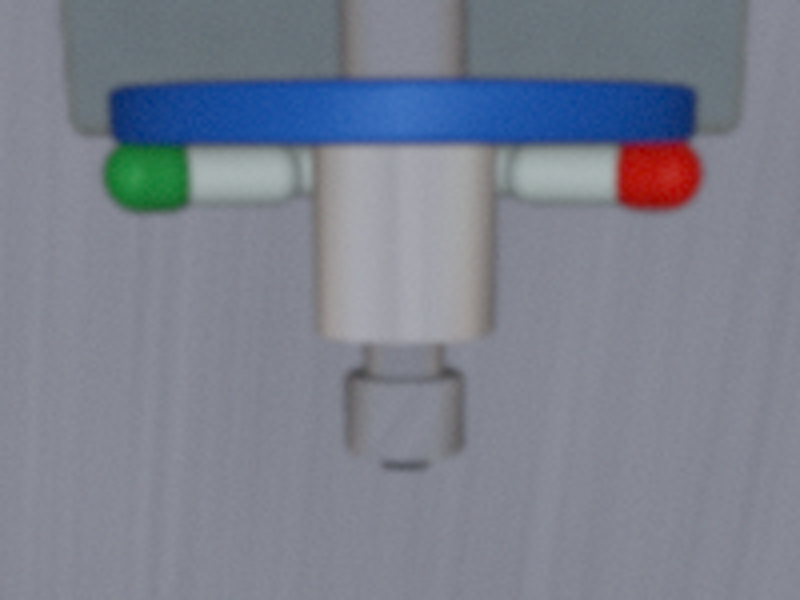

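The crop shows the carrier home with the groove exposed: groove rows 345–375, land rows 375–455. Measured groove middle is y ≈ -0.015 in the rotator frame. Next is the clip.

```bash
python3 -c "
from h import *
print(todelta([.477,-.2004,.15]), todelta([.477,-.24,.17]))"
```

```text
[-0.22846794 -0.09074885  0.07263391] [-0.26784108 -0.09492887  0.05262284]
```

```bash
python3 -m jog '{"delta_pos":[[-0.033,-0.012,0],[-0.033,-0.012,0],[-0.033,-0.012,0.005],[-0.033,-0.012,0.01],[-0.033,-0.012,0.01],[-0.033,-0.012,0.01],[-0.035,-0.012,0.01],[-0.035,-0.011,0.008],[0,0,0],[0,0,0]],"roll":[0,0,0,0,0,0,0,0,0,0]}' -1 | grep -v rot; python3 - <<'E'
from h import *
st();s=snap('wrist','w3');P=cloud(s)[s['z_map']>0]
p=P[(abs(P[:,0]-.477)<.06)&(abs(P[:,1]+.2)<.04)]
for n,m in(('block top',(p[:,2]>.065)&(p[:,2]<.085)),('stand',(p[:,2]>.006)&(p[:,2]<.034))):
    q=p[m];print(n,len(q),np.median(q,0).round(4)) 
    if len(q)>5: r=cv2.minAreaRect(q[:,:2].astype(np.float32));print(np.round(r[0],4),np.round(r[1],4),r[2])
E
```

```text
t: 8.62
tcp_pos: [0.4753, -0.2418, 0.1679]
ft_force: [1.0, 0.3, -0.5]
width: 0.0917
finger_force: 0.0
t 8.6167 mix [-0.0987 -0.3216  0.1679] tcp [ 0.4753 -0.2418  0.1679] F [ 0.98  0.26 -0.51] Fm [1.   0.15] w 0.0917 ff 0.0 yaw tooly 5.85 tilt 0.19
block top 581 [ 0.4759 -0.1996  0.0745]
[ 0.4761 -0.2001] [0.0231 0.0118] 5.549408435821533
stand 5906 [ 0.4749 -0.1945  0.0081]
[ 0.476  -0.2001] [0.0898 0.0597] 5.857998371124268
```

View pics/w3.png

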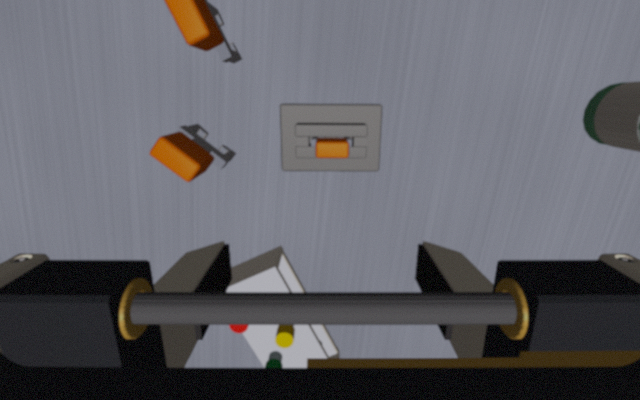

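The wrist view shows the stand at (330,137) with the clip's orange grip block at (333,149), and nothing in the way of the fingers. Descending to grasp.

```bash
python3 -c "
from h import *
print(todelta([.4765,-.2002,.0425]))"; python3 -m jog '{"delta_pos":[[0.02,-0.001,0],[0.021,-0.001,0.02],[0,0,0.03],[0,0,0.02],[0,0,0]],"roll":[0,0,0,0,0]}' -1 | grep ft_; python3 -c "
from h import *
st();print(todelta([.4765,-.2002,.0425]))"
```

```text
[0.03909278 0.00443742 0.12615467]
ft_force: [-1.7, 0.6, 0.8]
t 9.0833 mix [-0.1001 -0.2758  0.0966] tcp [ 0.4688 -0.1965  0.0966] F [-1.74  0.57  0.84] Fm [-1.67  0.76] w 0.092 ff 0.0 yaw tooly 6.31 tilt 0.34
[-0.00473397  0.00753017  0.05403492]
```

```bash
python3 -m jog '{"delta_pos":[[-0.003,0.0075,0],[0,0,0],[0,0,0]],"roll":[0,0,0]}' -1 | grep ft_; python3 -c "
from h import *
st();print(todelta([.4765,-.2002,.0425]))"
```

```text
ft_force: [-0.0, -0.0, -1.0]
t 9.3333 mix [-0.0891 -0.2823  0.1012] tcp [ 0.4804 -0.2016  0.1012] F [-0.03 -0.02 -0.95] Fm [-0.04 -0.02] w 0.0918 ff 0.0 yaw tooly 6.1 tilt 0.16
[ 0.00190172 -0.00389934  0.05866473]
```

```bash
python3 -m jog '{"delta_pos":[[0.0018,-0.0035,0.015],[0,0,0.02],[0,0,0.015],[0,0,0.005],[0,0,0],[0,0,0]],"roll":[0,0,0,0,0,0]}' -1 | grep ft_; python3 -c "
from h import *
st();print(todelta([.4765,-.2002,.0425]))"
```

```text
ft_force: [-0.4, 0.2, -0.2]
t 9.8333 mix [-0.0938 -0.2805  0.0457] tcp [ 0.4756 -0.2005  0.0457] F [-0.44  0.21 -0.19] Fm [-0.41  0.26] w 0.0918 ff 0.0 yaw tooly 6.07 tilt 0.06
[0.00015382 0.00094581 0.00315358]
```

```bash
python3 -m jog '{"delta_pos":[[0,0.0008,0.003],[0,0,0],[0,0,0]],"roll":[0,0,0]}' -1 | grep ft_; python3 -c "
from h import *
st()";  python3 -m jog '{"delta_pos":[[0,0,0],[0,0,0],[0,0,0],[0,0,0],[0,0,0],[0,0,0],[0,0,0],[0,0,0],[0,0,0],[0,0,0]],"roll":[0,0,0,0,0,0,0,0,0,0]}' 1 | grep ft_; python3 -c "
from h import *
st()"
```

```text
ft_force: [-0.1, 0.3, 1.1]
t 10.0833 mix [-0.0932 -0.2806  0.0423] tcp [ 0.4761 -0.2005  0.0423] F [-0.06  0.29  1.08] Fm [-0.02  0.3 ] w 0.0918 ff 0.0 yaw tooly 6.05 tilt 0.06
ft_force: [1.2, 0.5, -0.2]
t 10.9167 mix [-0.0937 -0.2804  0.0417] tcp [ 0.4757 -0.2003  0.0417] F [ 1.15  0.49 -0.19] Fm [1.2  0.36] w 0.0301 ff 0.0 yaw tooly 6.06 tilt 0.0
```

```bash
python3 -m jog '{"delta_pos":[[0,0,0],[0,0,0],[0,0,0],[0,0,0]],"roll":[0,0,0,0]}' 1 | grep ft_; python3 -c "
from h import *
st()"
```

```text
ft_force: [0.4, 0.8, -0.8]
t 11.25 mix [-0.0937 -0.2804  0.0417] tcp [ 0.4756 -0.2003  0.0417] F [ 0.36  0.76 -0.77] Fm [0.44 0.71] w 0.0236 ff 30.0 yaw tooly 6.06 tilt 0.0
```

```bash
python3 -m jog '{"delta_pos":[[0,0,-0.01],[0,0,-0.02],[0,0,-0.03],[0,0,-0.03],[0,0,-0.03],[0,0,-0.023],[0.02,0.007,0],[0.034,0.0115,0],[0.034,0.0115,0],[0.034,0.0115,0],[0.034,0.0115,0],[0.034,0.0115,0]],"roll":[0,0,0,0,0,0,0,0,0,0,0,0]}' | grep ft_;python3 -m jog '{"delta_pos":[[0.02,0.0115,0],[0.015,0.008,0],[0.008,0.004,0],[0,0,0],[0,0,0],[0,0,0]],"roll":[0,0,0,0,0,0]}' | grep ft_; python3 -c "
from h import *
st();print(todelta(m2w([-.0015,-.0155,.15])))"
```

```text
ft_force: [-0.0, 0.5, -1.1]
ft_force: [-0.8, 0.1, -1.5]
t 12.75 mix [-0.0049 -0.0496  0.1847] tcp [0.5382 0.039  0.1847] F [-0.85  0.11 -1.53] Fm [-0.83  0.21] w 0.0236 ff 30.0 yaw tooly 5.97 tilt 0.07
[0.03413976 0.00315595 0.03465169]
```

```bash
python3 - <<'E'
from h import *
s=snap('wrist','w4');cv2.imwrite('pics/w4c.png',cv2.resize(s['color'][60:310,220:420,::-1],(480,600),interpolation=cv2.INTER_CUBIC))
P=cloud(s)
ok=(s['z_map']>0)
L=np.stack([(P[...,:2]-O)@EX,(P[...,:2]-O)@EY,P[...,2]],-1)
o=w2m(get_obs()['tcp_pos'])
m=ok&(abs(L[...,0]-o[0])<.025)&(abs(L[...,1]-o[1])<.03)&(L[...,2]>.135)&(L[...,2]<.25)
v,u=np.nonzero(m);print(u.min(),u.max(),v.min(),v.max())
for vv in range(v.min(),v.max(),6):
    k=m[vv];q=L[vv][k];
    if k.sum(): print(vv,np.nonzero(k)[0][[0,-1]],'x',q[:,0].min().round(4),q[:,0].max().round(4),'y',np.median(q[:,1]).round(4),'z',np.median(q[:,2]).round(4))
for y in (-.03,-.025,-.015,-.008,0):
    k=ok&(abs(L[...,1]-y)<.0015)&(abs(L[...,0])<.022)&(L[...,2]>.1)&(L[...,2]<.122); print(y,L[k][:,0].min().round(4),L[k][:,0].max().round(4)) if k.sum() else 0
E
```

```text
268 383 232 357
232 [298 350] x -0.0205 0.0097 y -0.0468 z 0.1511
238 [297 351] x -0.0206 0.0095 y -0.0473 z 0.1587
244 [285 362] x -0.024 0.0127 y -0.0468 z 0.1677
250 [271 378] x -0.0297 0.0192 y -0.0396 z 0.1907
256 [269 382] x -0.0299 0.0199 y -0.0395 z 0.1975
262 [273 374] x -0.0273 0.0158 y -0.0432 z 0.1958
268 [273 374] x -0.0265 0.0152 y -0.0434 z 0.2014
274 [273 374] x -0.026 0.0144 y -0.0435 z 0.2066
280 [274 373] x -0.025 0.0133 y -0.0436 z 0.2115
286 [275 372] x -0.0239 0.0123 y -0.0435 z 0.2164
328 [278 369] x -0.0202 0.0085 y -0.0518 z 0.2318
334 [278 369] x -0.0202 0.0085 y -0.054 z 0.2325
340 [279 368] x -0.0202 0.0084 y -0.0506 z 0.2399
346 [279 369] x -0.0202 0.0085 y -0.0513 z 0.2423
352 [279 368] x -0.0203 0.0084 y -0.053 z 0.2432
-0.03 -0.0137 0.0095
-0.025 -0.0136 0.0094
-0.015 -0.0093 0.0059
-0.008 -0.0194 0.0153
0 -0.0192 0.0161
```

View pics/w4c.png

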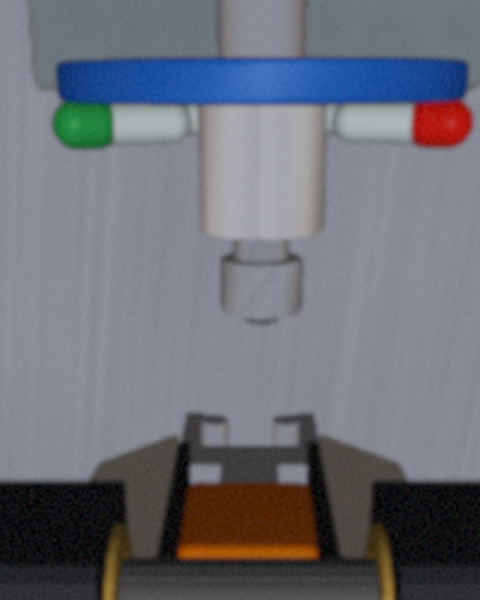

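The crop shows the clip gripped square, its jaws symmetric about column 250 and the axle at column 261. It needs about +3.4 mm in x and +35 mm in y. I'll stop short in y and feel for the hub.

```bash
python3 -m jog '{"delta_pos":[[0.01,0.001,0],[0.01,0.001,0],[0.01,0.0014,0],[0.002,0,0.01],[0,0,0.012],[0,0,0.008],[0,0,0.003],[0,0,0],[0,0,0]],"roll":[0,0,0,-0.01,0,0,0,0,0]}' | grep ft_; python3 -c "
from h import *
st()"
```

```text
ft_force: [0.1, -0.4, -0.0]
t 13.55 mix [-0.0009 -0.0164  0.1513] tcp [0.5384 0.0725 0.1513] F [ 0.12 -0.42 -0.01] Fm [ 0.08 -0.43] w 0.024 ff 30.0 yaw tooly 6.6 tilt 0.05
```

```bash
python3 -m jog '{"delta_pos":[[-0.001,-0.0006,0.002],[0,0,0.002],[0,0,0.002],[0,0,0.001],[0,0,0],[0,0,0]],"roll":[0,0,0,0,0,0]}' | grep ft_; python3 -c "
from h import *
st()"; python3 -m jog '{"delta_pos":[[0.0005,0,0],[0.0005,0,0],[0,0,0]],"roll":[0,0,0]}' | grep ft_; python3 -c "
from h import *
st()"
```

```text
ft_force: [-0.5, 0.8, -1.0]
t 14.05 mix [-0.0013 -0.0169  0.1447] tcp [0.5381 0.0718 0.1447] F [-0.47  0.8  -0.98] Fm [-0.37  0.85] w 0.0239 ff 30.0 yaw tooly 6.63 tilt 0.0
ft_force: [-0.5, -0.2, -0.5]
t 14.3 mix [-0.0012 -0.0157  0.1448] tcp [0.538  0.073  0.1448] F [-0.52 -0.15 -0.54] Fm [-0.53 -0.1 ] w 0.0237 ff 30.0 yaw tooly 6.65 tilt 0.02
```

Feel towards the hub.

```bash
for i in 1; do python3 -m jog '{"delta_pos":[[0.0005,0,0],[0.0005,0,0],[0,0,0]],"roll":[0,0,0]}' | grep ft_; python3 -c "
from h import *
st()"; python3 -m jog '{"delta_pos":[[0.0005,0,0],[0,0,0]],"roll":[0,0]}' | grep ft_; python3 -c "
from h import *
st()";python3 -m jog '{"delta_pos":[[0.0005,0,0],[0,0,0]],"roll":[0,0]}' | grep ft_; python3 -c "
from h import *
st()"; done
```

```text
ft_force: [0.3, -0.7, 0.1]
t 14.55 mix [-0.0013 -0.0148  0.1448] tcp [0.5379 0.074  0.1448] F [ 0.29 -0.66  0.12] Fm [ 0.21 -0.69] w 0.0235 ff 30.0 yaw tooly 6.65 tilt 0.01
ft_force: [-0.2, 0.2, -0.1]
t 14.7167 mix [-0.0013 -0.0144  0.1447] tcp [0.5378 0.0744 0.1447] F [-0.18  0.21 -0.11] Fm [-0.16  0.23] w 0.024 ff 30.0 yaw tooly 6.64 tilt 0.0
ft_force: [-0.6, -0.6, -1.1]
t 14.8833 mix [-0.0013 -0.0138  0.1447] tcp [0.5377 0.0749 0.1447] F [-0.63 -0.64 -1.12] Fm [-0.7  -0.57] w 0.024 ff 30.0 yaw tooly 6.64 tilt 0.0
```

```bash
python3 -m jog '{"delta_pos":[[0.0005,0,0],[0,0,0]],"roll":[0,0]}' | grep ft_;python3 -m jog '{"delta_pos":[[0.0005,0,0],[0,0,0],[0,0,0]],"roll":[0,0,0]}' | grep ft_; python3 -c "
from h import *
st()"; python3 -m jog '{"delta_pos":[[0.0005,0,0],[0,0,0],[0,0,0]],"roll":[0,0,0]}' | grep ft_; python3 -c "
from h import *
st()"
```

```text
ft_force: [-0.9, -1.2, -0.3]
ft_force: [0.2, -1.8, -0.1]
t 15.3 mix [-0.0013 -0.0134  0.1447] tcp [0.5377 0.0754 0.1447] F [ 0.16 -1.83 -0.1 ] Fm [-0.05 -1.84] w 0.0234 ff 30.0 yaw tooly 6.61 tilt 0.03
ft_force: [0.3, -5.3, 0.5]
t 15.55 mix [-0.0013 -0.013   0.1447] tcp [0.5376 0.0757 0.1447] F [ 0.33 -5.35  0.53] Fm [-0.26 -5.35] w 0.0237 ff 30.0 yaw tooly 6.61 tilt 0.04
```

Hub contact was at y ≈ -0.0136, so the groove middle is at about -0.0146, which matches vision. Backing off, then descending gently.

```bash
python3 -m jog '{"delta_pos":[[-0.0012,0,0],[-0.0011,0,0],[0,0,0],[0,0,0]],"roll":[0,0,0,0]}' | grep ft_; python3 -c "
from h import *
st()"; python3 -m jog '{"delta_pos":[[0,0,0.001],[0,0,0.001],[0,0,0.001],[0,0,0]],"roll":[0,0,0,0]}' | grep ft_; python3 -c "
from h import *
st()"
```

```text
ft_force: [0.3, 0.1, -1.0]
t 15.8833 mix [-0.0013 -0.0141  0.1447] tcp [0.5378 0.0746 0.1447] F [ 0.3  0.1 -1. ] Fm [0.31 0.07] w 0.024 ff 30.0 yaw tooly 6.66 tilt 0.04
ft_force: [0.4, -0.6, -0.8]
t 16.2167 mix [-0.0014 -0.0146  0.1415] tcp [0.5377 0.0741 0.1415] F [ 0.35 -0.62 -0.84] Fm [ 0.28 -0.66] w 0.0233 ff 30.0 yaw tooly 6.64 tilt 0.02
```

```bash
python3 -m jog '{"delta_pos":[[0,0,0.001],[0,0,0.001],[0,0,0]],"roll":[0,0,0]}' | grep ft_; python3 -c "
from h import *
st()"; python3 -m jog '{"delta_pos":[[0,0,0.001],[0,0,0.0005],[0,0,0]],"roll":[0,0,0]}' | grep ft_; python3 -c "
from h import *
st()"
```

```text
ft_force: [0.3, -0.3, 0.3]
t 16.4667 mix [-0.0014 -0.0148  0.1395] tcp [0.5377 0.074  0.1395] F [ 0.26 -0.32  0.26] Fm [ 0.23 -0.35] w 0.0236 ff 30.0 yaw tooly 6.64 tilt 0.02
ft_force: [-0.4, 0.5, -0.4]
t 16.7167 mix [-0.0014 -0.0148  0.1381] tcp [0.5378 0.0739 0.1381] F [-0.35  0.46 -0.44] Fm [-0.3  0.5] w 0.0238 ff 30.0 yaw tooly 6.63 tilt 0.01
```

```bash
python3 -m jog '{"delta_pos":[[0,0,0.001],[0,0,0.0005],[0,0,0]],"roll":[0,0,0]}' | grep ft_; python3 -c "
from h import *
st()"; python3 -m jog '{"delta_pos":[[0,0,0.001],[0,0,0]],"roll":[0,0]}' | grep ft_; python3 -c "
from h import *
st()"
```

```text
ft_force: [-0.9, 0.2, -0.8]
t 16.9667 mix [-0.0014 -0.0148  0.1366] tcp [0.5377 0.0739 0.1366] F [-0.9   0.18 -0.81] Fm [-0.87  0.28] w 0.024 ff 30.0 yaw tooly 6.63 tilt 0.02
ft_force: [0.0, -0.4, 0.4]
t 17.1333 mix [-0.0013 -0.0147  0.1357] tcp [0.5379 0.074  0.1357] F [ 0.02 -0.37  0.41] Fm [-0.02 -0.37] w 0.0238 ff 30.0 yaw tooly 6.63 tilt 0.0
```

```bash
python3 -m jog '{"delta_pos":[[0,0,0.001],[0,0,0]],"roll":[0,0]}' | grep ft_; python3 -c "
from h import *
st()"; python3 -m jog '{"delta_pos":[[0,0,0.0005],[0,0,0]],"roll":[0,0]}' | grep ft_; python3 -c "
from h import *
st()"
```

```text
ft_force: [-0.3, 0.1, 2.2]
t 17.3 mix [-0.0012 -0.0147  0.1348] tcp [0.5379 0.0741 0.1348] F [-0.27  0.13  2.23] Fm [-0.26  0.16] w 0.024 ff 30.0 yaw tooly 6.64 tilt 0.01
ft_force: [-0.7, -0.6, 3.8]
t 17.4667 mix [-0.0011 -0.0147  0.1344] tcp [0.538  0.0741 0.1344] F [-0.75 -0.58  3.82] Fm [-0.81 -0.49] w 0.0238 ff 30.0 yaw tooly 6.64 tilt 0.03
```

```bash
python3 -m jog '{"delta_pos":[[0,0,0.0005],[0,0,0]],"roll":[0,0]}' | grep ft_; python3 -m jog '{"delta_pos":[[0,0,0.0005],[0,0,0]],"roll":[0,0]}' | grep ft_; python3 -c "
from h import *
st()"; python3 -m jog '{"delta_pos":[[0,0,0.0005],[0,0,0]],"roll":[0,0]}' | grep ft_; python3 -c "
from h import *
st()"
```

```text
ft_force: [-1.4, -0.2, 5.6]
ft_force: [-1.4, -0.1, 4.6]
t 17.8 mix [-0.0011 -0.0147  0.1335] tcp [0.5381 0.0741 0.1335] F [-1.41 -0.15  4.58] Fm [-1.42  0.01] w 0.0235 ff 30.0 yaw tooly 6.64 tilt 0.03
ft_force: [-0.5, -0.1, 4.5]
t 17.9667 mix [-0.0011 -0.0146  0.133 ] tcp [0.538  0.0742 0.133 ] F [-0.53 -0.15  4.53] Fm [-0.54 -0.09] w 0.0238 ff 30.0 yaw tooly 6.64 tilt 0.03
```

```bash
python3 -m jog '{"delta_pos":[[0,0,0.0005],[0,0,0.0005],[0,0,0]],"roll":[0,0,0]}' | grep ft_; python3 -m jog '{"delta_pos":[[0,0,0.0005],[0,0,0.0005],[0,0,0]],"roll":[0,0,0]}' | grep ft_; python3 -c "
from h import *
st()"; python3 -m jog '{"delta_pos":[[0,0,0.0005],[0,0,0.0005],[0,0,0]],"roll":[0,0,0]}' | grep ft_; python3 -c "
from h import *
st()"
```

```text
ft_force: [-0.8, 0.6, 5.1]
ft_force: [-0.3, -0.2, 4.7]
t 18.4667 mix [-0.0012 -0.0147  0.1308] tcp [0.5379 0.0741 0.1308] F [-0.29 -0.23  4.71] Fm [-0.31 -0.19] w 0.0238 ff 30.0 yaw tooly 6.64 tilt 0.02
ft_force: [-0.7, -0.1, 3.1]
t 18.7167 mix [-0.0012 -0.0147  0.1297] tcp [0.5379 0.0741 0.1297] F [-0.68 -0.06  3.09] Fm [-0.68  0.02] w 0.0237 ff 30.0 yaw tooly 6.64 tilt 0.02
```

```bash
python3 -m jog '{"delta_pos":[[0,0,0.0006],[0,0,0.0006],[0,0,0.0006],[0,0,0]],"roll":[0,0,0,0]}' | grep ft_; python3 -m jog '{"delta_pos":[[0,0,0.0006],[0,0,0.0006],[0,0,0.0006],[0,0,0]],"roll":[0,0,0,0]}' | grep ft_; python3 -c "
from h import *
st()"; python3 -m jog '{"delta_pos":[[0,0,0.0005],[0,0,0.0005],[0,0,0]],"roll":[0,0,0]}' | grep ft_; python3 -c "
from h import *
st()"
```

```text
ft_force: [-0.0, -0.2, 1.7]
ft_force: [0.6, 0.6, -0.4]
t 19.3833 mix [-0.0014 -0.0148  0.1258] tcp [0.5377 0.0739 0.1258] F [ 0.56  0.62 -0.39] Fm [0.63 0.55] w 0.024 ff 30.0 yaw tooly 6.63 tilt 0.02
ft_force: [0.7, -0.3, -0.8]
t 19.6333 mix [-0.0015 -0.0148  0.1249] tcp [0.5377 0.0739 0.1249] F [ 0.73 -0.27 -0.78] Fm [ 0.69 -0.35] w 0.0237 ff 30.0 yaw tooly 6.64 tilt 0.02
```

```bash
python3 -m jog '{"delta_pos":[[0,0,0.0005],[0,0,0.0005],[0,0,0]],"roll":[0,0,0]}' | grep ft_; python3 -m jog '{"delta_pos":[[0,0,0.0005],[0,0,0.0005],[0,0,0]],"roll":[0,0,0]}' | grep ft_; python3 -c "
from h import *
st()"; python3 -m jog '{"delta_pos":[[0,0,0.0005],[0,0,0]],"roll":[0,0]}' | grep ft_; python3 -c "
from h import *
st()"
```

```text
ft_force: [1.0, 0.9, -2.1]
ft_force: [0.1, 0.2, -1.8]
t 20.1333 mix [-0.0014 -0.0148  0.123 ] tcp [0.5377 0.074  0.123 ] F [ 0.08  0.19 -1.78] Fm [0.1  0.18] w 0.0238 ff 30.0 yaw tooly 6.64 tilt 0.02
ft_force: [-0.2, 0.8, -1.6]
t 20.3 mix [-0.0014 -0.0148  0.1225] tcp [0.5378 0.074  0.1225] F [-0.16  0.83 -1.61] Fm [-0.06  0.84] w 0.0237 ff 30.0 yaw tooly 6.64 tilt 0.01
```

```bash
python3 -m jog '{"delta_pos":[[0,0,0.0005],[0,0,0]],"roll":[0,0]}' | grep ft_; python3 -m jog '{"delta_pos":[[0,0,0.0005],[0,0,0]],"roll":[0,0]}' | grep ft_; python3 -c "
from h import *
st()"; python3 -m jog '{"delta_pos":[[0,0,0.0005],[0,0,0]],"roll":[0,0]}' | grep ft_; python3 -c "
from h import *
st()"
```

```text
ft_force: [-1.4, -0.4, 3.0]
ft_force: [-3.0, -0.3, 8.5]
t 20.6333 mix [-0.0012 -0.0148  0.1222] tcp [0.5379 0.074  0.1222] F [-2.99 -0.32  8.47] Fm [-3.01  0.02] w 0.0239 ff 30.0 yaw tooly 6.64 tilt 0.03
ft_force: [-3.7, -1.8, 12.3]
t 20.8 mix [-0.0012 -0.0147  0.122 ] tcp [0.5379 0.0741 0.122 ] F [-3.66 -1.81 12.27] Fm [-3.84 -1.39] w 0.0237 ff 30.0 yaw tooly 6.64 tilt 0.04
```

Firm stop 13.3 mm below first contact, so it's home. I'll unload, open and rise.

```bash
python3 -m jog '{"delta_pos":[[0,0,-0.0008],[0,0,-0.0006],[0,0,0],[0,0,0]],"roll":[0,0,0,0]}' | grep ft_; python3 -m jog '{"delta_pos":[[0,0,0],[0,0,0],[0,0,0],[0,0,0],[0,0,0],[0,0,0],[0,0,0],[0,0,0]],"roll":[0,0,0,0,0,0,0,0]}' -1 | grep ft_; python3 -c "
from h import *
st()"; python3 -m jog '{"delta_pos":[[0,0,-0.005],[0,0,-0.01],[0,0,-0.02],[0,0,-0.03],[-0.02,0,-0.02],[-0.02,0,-0.02],[0,0,0],[0,0,0]],"roll":[0,0,0,0,0,0,0,0]}' -1 | grep ft_; python3 - <<'E'
from h import *
st();s=snap('wrist','w5');cv2.imwrite('pics/w5c.png',cv2.resize(s['color'][60:310,180:480,::-1],(720,600),interpolation=cv2.INTER_CUBIC))
for tag,s in(('w',s),('s',eyes.snapshot('scene')),('t',eyes.snapshot('top'))):
    P=cloud(s);c=s['color'].astype(int);L=np.stack([(P[...,:2]-O)@EX,(P[...,:2]-O)@EY,P[...,2]],-1)
    m=(s['z_map']>0)&(c[...,0]>90)&(c[...,1]<.6*c[...,0])&(c[...,2]<.4*c[...,0])&(abs(L[...,0])<.02)&(abs(L[...,1]+.015)<.02)&(L[...,2]>.12)
    q=L[m];print(tag,len(q),np.median(q,0).round(4),'ztop',np.percentile(q[:,2],90).round(4)) if m.sum() else print(tag,0)
    r=cv2.minAreaRect(q[q[:,2]>.15][:,:2].astype(np.float32));print(r)
E
```

```text
ft_force: [0.6, 0.1, -0.1]
ft_force: [1.8, 0.8, 0.1]
t 21.8 mix [-0.0013 -0.0147  0.1225] tcp [0.5378 0.074  0.1225] F [1.82 0.78 0.14] Fm [1.9  0.57] w 0.0726 ff 0.0 yaw tooly 6.64 tilt 0.0
ft_force: [0.0, 1.1, -1.4]
t 22.4667 mix [-0.0004 -0.0558  0.2293] tcp [0.5434 0.0333 0.2293] F [ 0.03  1.06 -1.39] Fm [0.15 1.05] w 0.0916 ff 0.0 yaw tooly 6.49 tilt 0.17
w 196 [-0.0047 -0.0101  0.1546] ztop 0.1559
((-0.002766328863799572, -0.014342667534947395), (0.010686732828617096, 0.02257055789232254), 89.72634887695312)
s 47 [-0.0004 -0.0162  0.1549] ztop 0.1564
((-0.00015588849782943726, -0.01691165566444397), (0.02152019739151001, 0.012156407348811626), 0.9981032013893127)
t 0
((0.0, 0.0), (0.0, 0.0), 0.0)
```

View pics/w5c.png

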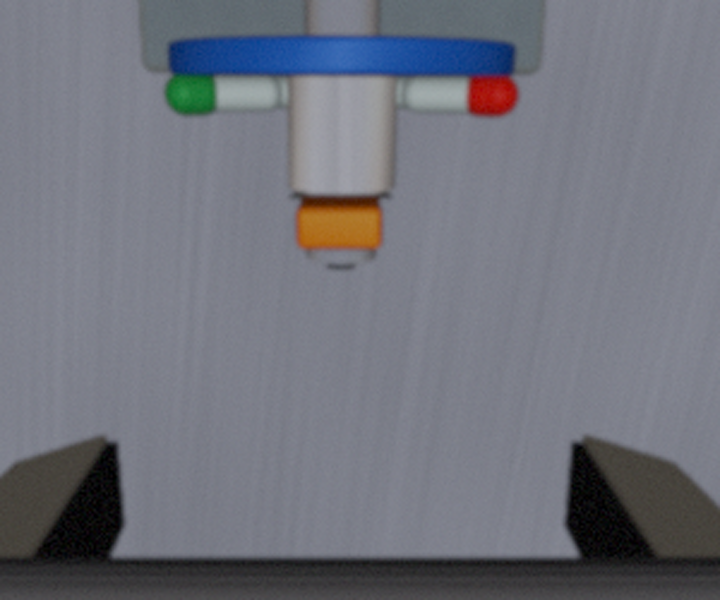

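The clip stands square and centred in the groove. Its grip block is at (340,225), in line with the axle, with its top at 156 mm, which is the seated height. The carrier is home and the fingers are clear.

```bash
python3 -c "
from bench import ctrl
print(ctrl.sign_off())"
```

```text
the job is handed in; nothing more can be done
None
```

The carrier is pushed fully home and the clip is snapped square into the groove and released. The highest contact force I read was about 13 N. The job is handed in at about 22.6 s; sign-off returned no verdict.

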